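Load the slide carrier into the scanner

ROBOT

A 6-joint arm with a two-finger parallel gripper is mounted at the origin on the work surface. World frame = base frame: x ahead of the robot, y to its left, z up, the work surface at z = 0. Lengths are in mm, angles in rad, forces in N, time in s.
With the tool pointing down it reaches from about 350 to 775 mm from the base axis. Payload 7.3 kg.
Tool frame: the origin (TCP) lies at the very end of the fingers, on their centre line; the grasp point (between the pads) lies bot.grip_point_offset behind it (bot.grip_point_offset is the distance from the TCP to the grasp point, in mm); z points along the fingers, y is the line along which they close (so a half turn about z gives the same grasp; the last joint's range is limited). The gripper opens to 92 mm and grips with 3 to 60 N. Pads are 19 mm wide; open, the fingers measure 130 mm over their backs; the gripper's body (75 mm by 190 mm) begins 47 mm behind the grasp point.
Start: joints at [1.197, 0.342, 1.524, -0, 1.275, -0.146], TCP at [118.547, 511.46, 226.741] pointing down, gripper open.
Joint ranges: [-2.53, 2.53], [-0.77, 2.02], [0.04, 2.7], [-1, 4.14], [0.28, 2.66], [-3.11, 3.11]. Speed limits (rad/s): [2.57, 2.57, 3.14, 3.14, 3.14, 3.14].

INTERFACE

Orientations are given as [roll, pitch, yaw] about the fixed x, y, z axes, in that order (R = Rz(yaw) Ry(pitch) Rx(roll)).
In Python, from plant import bot gives the robot as it stands. The module is installed in compiled form; this text tells all that it offers.
- The arm moves only by the tool carry_out, never from a script. Its argument "plan" is a list of rows, each an object of numbers: "tx", "ty", "tz": the shift along the world's x, y, z in mm; "rx", "ry", "rz": the turn, a rotation vector about the world's x, y, z in rad. A call has 1 to 12 rows; each row shifts and turns the commanded pose from where the row before left it; what a row does not reach is not made up. A row lasts 1/10 s, in which the tool goes at most 50 mm and 8.59 degrees, less where a joint would pass 70% of its speed; a pose out of reach is approached as far as the arm can. A call with a gripper value outside its range is refused whole. "gripper" is the closure, from 0 (fully open) to 1 (shut), set as the call begins (left out, the last holds). The fingers move at their own pace and stop on an object; the grip force is fixed at half the most. Time passes only in rows, so rows that do not move let the fingers close. It gives the time, the measured TCP pose, the force, the opening and the grip force at its end, in the units of the state.
- bot.get_obs(): the state, without advancing time (a new reading comes with each control period).
- bot.capture(name): name is "side" or "top" or "wrist"; returns the picture (420x560x3 uint8, red, green, blue); there is no depth.
- bot.camera_model(name): a dict with "camera_matrix" (3x3 intrinsics, pixels), "R" (3x3) and "t" (3): a world point X has camera coordinates R X + t. Camera axes: x right, y down, z forward; pixel columns grow to the right and rows downward; lengths in mm; the calibration is good to about 2 mm. A picture is of the moment at which its call begins: read the wrist's pose just before it. camera_model takes no time and is no camera call; for the wrist camera it gives the pose at the moment of the call.
- bot.close_job(): hands the job in; it is judged then, once.
The state is a dict: "time": time; "joint_positions": joint angles; "dq": joint speeds; "tau": joint torques, N m; "tool_pos": TCP position; "tcp_rot": TCP orientation; "contact_force": force on the tool from outside, world axes, zero at the start; "moment": the same for the moment, N m; "grip_width": finger opening in mm; "finger_force": force on a finger pad.
Only numpy, scipy, OpenCV 4.12 (cv2) and the standard library are available. Lean on these libraries where they do the work, as an engineer would, in place of code of your own. Each camera call takes 0.05 s, during which the arm holds its last target. There are 200 camera calls.

TASK

Load the slide scanner: with the fingertips, push the flat metal slide carrier along the scanner's deck, between the guide rails and under the low bridge, nose first, until it rests against the end stop. Only push it: keep it flat on the deck all the way, neither lifting nor tipping it, leave the other things around the scanner where they stand, and finish with the hand clear.

Things in the scene. Friction and masses are not known exactly. Their poses are not given: they have to be found in the camera images.
- scanner: Fixed slide scanner with no moving parts. Origin on the bench top (z = 0); x = loading direction, y = left across it, z up. Sizes in mm in this frame. Dark grey deck plate: x -260 to 140, y -130 to 130, top 12 above the bench. On it two steel rails, a white bridge and a steel end stop. The carrier is home with its origin at x 50, y 0 (tail at x -10).
- mouth (a point): Centre of the rails' entry on the deck top, at scanner (-40, 0, 12) mm. Rails are 12 thick, 8 high above the deck, parallel from x 5 to 110 with inner faces at y +42 and -42; before that they flare straight outwards to inner faces at y +60 and -60 at x -40 (outer edges about y +-72).
- bridge (a point): Centre of the low bridge's underside, at scanner (65, 0, 25) mm: 13 mm above the deck. The bridge spans x 35 to 95; its top is 53 above the deck (a black disc on it reaches 61); its pillars stand at |y| 56 to 86.
- stop (a point): Centre of the end stop's face at deck level, at scanner (110, 0, 12) mm: a rigid steel bar across the rails' far end, 14 high above the deck, 108 wide.
- carrier: Loose aluminium slide carrier, 0.18 to 0.37 kg: plate 120 (its x) by 80 (its y) by 10 mm with three slides flat on top; along its whole tail (-x end) a push bar 10 mm thick rises to 20 mm above the underside. Nose = +x end. Origin at the underside's centre. Starts flat on the deck before the mouth, up to 30 mm off centre, up to 0.3 rad askew.
- oil_bottle: Bystander: small amber bottle, 32 mm across, 70 mm tall, upright on the bench beyond the end stop's end of the scanner. Origin at the centre of its foot.
- objective: Bystander: spare steel microscope objective, 32 mm across, 50 mm tall, standing on the deck beside the bridge, on the scanner's -y side. Origin at the centre of its foot.
- dish: Bystander: closed clear culture dish, 90 mm across, 15 mm tall, on the bench beyond the loading end of the scanner. Origin at the centre of its underside.
- slide_tray: Bystander: low open tray of slides, 100 (x) by 160 (y) by 22 mm tall, on the bench along the scanner's -y side. Origin at the centre of its underside.
There are look-alikes about, which are no part of the job. What is shaped like the carrier but orange or turquoise is not meant.

How it is judged:
By the outcome, as a careful person would: the job done as asked, in the order asked, and still so for the second after the job is handed in, with the robot touching nothing.
It also fails if it takes over 72 s, if anything falls off the work surface, if the arm or the gripper's body presses on something with over 40 N, if the wrist force passes 120 N, or if a joint passes its speed limit or range.

## Working session

There is one attempt and no reset: what is moved stays moved. The work goes in short steps, Python scripts to look and compute and a tool call to move; the robot and the scene stay as the last step left them, time stands still between calls to the robot, and variables do not carry over. Pictures are saved under pics/ and viewed, at most 10 in all, crops included, and the job is handed in when it is done.

Besides the shell and the picture viewer there is one more tool, called after "Emit:" as a command line: name --argument value ..., lists and objects as JSON in quotes. carry_out: Moves the arm, as the interface text tells. Its arguments: {"type":"object","properties":{"plan":{"type":"array"},"gripper":{"type":"number"}},"required":["plan"]}

```bash
mkdir -p pics; python3 - <<'E'
from plant import bot
import cv2,numpy as np
for n in("top","side"):
    cv2.imwrite(f"pics/{n}0.png",bot.capture(n)[:,:,::-1])
    m=bot.camera_model(n);print(n,np.round(m["camera_matrix"],1).tolist(),np.round(m["R"],3).tolist(),np.round(m["t"]).tolist())
o=bot.get_obs();print(o["time"],o["tool_pos"],o["tcp_rot"],o["grip_width"],bot.grip_point_offset)
E
```

```text
top [[433.3, 0.0, 283.8], [0.0, 433.3, 205.7], [0.0, 0.0, 1.0]] [[0.117, -0.993, 0.004], [-0.973, -0.115, -0.201], [0.2, 0.02, -0.98]] [-169.0, 532.0, 1083.0]
side [[534.0, 0.0, 277.0], [0.0, 534.0, 210.7], [0.0, 0.0, 1.0]] [[-0.944, -0.33, -0.005], [-0.229, 0.666, -0.71], [0.237, -0.67, -0.704]] [488.0, 251.0, 1230.0]
0.1 [118.44504591 511.09708915 226.11043883] [-3.14020821e+00 -1.64318001e-04  2.91376437e+00] 91.88732103520134 18.8
```

View pics/top0.png

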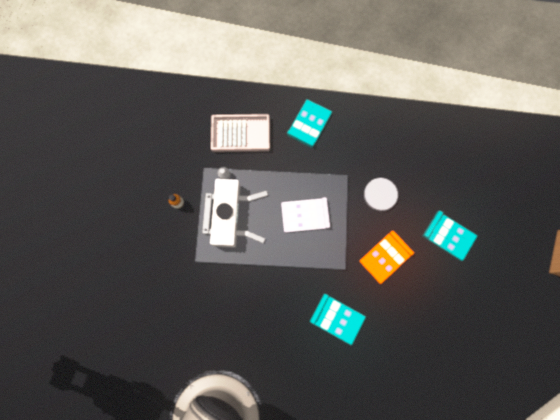

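View pics/side0.png

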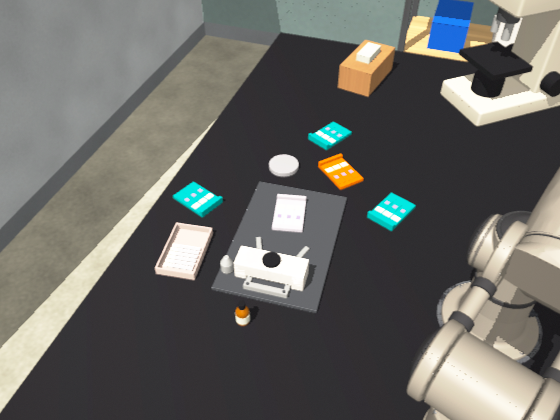

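The top view shows the deck with corners at about (203,168), (348,174), (346,270) and (196,262). The bridge is on its left at (225,212) and the silvery carrier at (305,215). Loading runs image-left, roughly world +y. The side view agrees, with the carrier at (290,213) and its bar on the far side from the bridge.

```bash
cat > h.py <<'E'
import cv2,numpy as np
def ray(m,uv,z):
    K,R,t=[np.array(m[k],float) for k in("camera_matrix","R","t")]
    uv=np.atleast_2d(uv).astype(float); c=-R.T@t
    d=np.c_[uv,np.ones(len(uv))]@np.linalg.inv(K).T@R
    return c+d*((z-c[2])/d[:,2])[:,None]
def proj(m,X):
    K,R,t=[np.array(m[k],float) for k in("camera_matrix","R","t")]
    p=(np.atleast_2d(X)@R.T+t)@K.T; return p[:,:2]/p[:,2:]
def blob(mask,seed):
    n,l,s,c=cv2.connectedComponentsWithStats(mask.astype(np.uint8))
    k=l[seed[1],seed[0]]
    return max(cv2.findContours((l==k).astype(np.uint8),0,1)[0],key=cv2.contourArea)[:,0]
E
python3 - <<'E'
from plant import bot
from h import *
for n,ds,cs in(("top",(270,190),(310,207)),("side",(265,205),(291,203))):
    im=cv2.imread(f"pics/{n}0.png");m=bot.camera_model(n);g=im.max(2)
    print(n,im[ds[1],ds[0]],im[cs[1],cs[0]],im[150,280])
    for nm,mask,s,z in(("deck",(g>40),ds,12),("carrier",g>150,cs,22)):
        c=blob(mask,s);X=ray(m,c,z)[:,:2].astype(np.float32)
        r=cv2.minAreaRect(X);print(nm,len(c),np.round(r[0]),np.round(r[1]),r[2],np.round(cv2.boxPoints(r)).tolist())
    x0,y0,x1,y1=(185,155,360,285) if n=="top" else(200,170,360,330)
    cv2.imwrite(f"pics/{n}c.png",cv2.resize(im[y0:y1,x0:x1],None,fx=3.6,fy=3.6,interpolation=2))
E
```

```text
top [128 127 130] [252 254 255] [60 60 66]
deck 2191 [601. -90.] [1175. 1687.] 6.883265972137451 [[-83.0, 676.0], [119.0, -998.0], [1285.0, -857.0], [1083.0, 817.0]]
carrier 150 [ 537. -164.] [ 86. 128.] 12.241975784301758 [[482.0, -110.0], [509.0, -236.0], [593.0, -217.0], [566.0, -92.0]]
side [109 106 105] [253 252 254] [49 47 50]
deck 2114 [ 711. -533.] [2558. 1959.] 18.59503746032715 [[-814.0, -13.0], [-189.0, -1870.0], [2235.0, -1054.0], [1610.0, 803.0]]
carrier 129 [ 539. -164.] [ 83. 142.] 12.396259307861328 [[483.0, -103.0], [514.0, -242.0], [595.0, -224.0], [564.0, -85.0]]
```

View pics/topc.png

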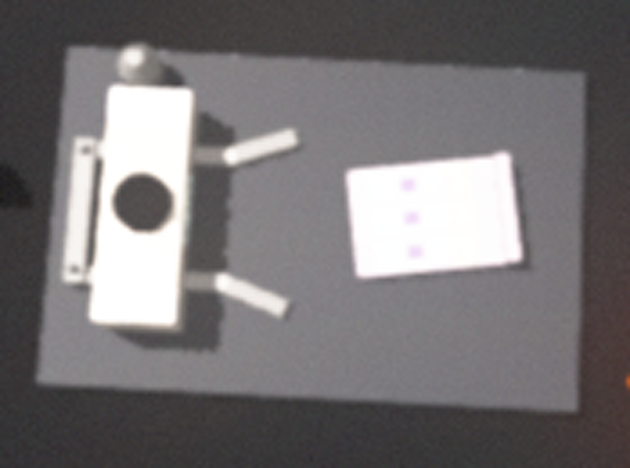

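The enlarged top view shows the bridge, the rail flares opening to the right and the carrier, with its bar on the right edge at about crop (508,210). The carrier is a few degrees askew. Next I'll get the deck frame with a tighter threshold.

```bash
python3 - <<'E'
from plant import bot
from h import *
for n,ds,cs in(("top",(270,190),(310,207)),("side",(265,205),(291,203))):
    im=cv2.imread(f"pics/{n}0.png");m=bot.camera_model(n);g=cv2.GaussianBlur(im.max(2),(3,3),0)
    c=blob((g>88),ds) if n=="top" else blob(g>80,ds)
    X=ray(m,c,12)[:,:2].astype(np.float32)
    r=cv2.minAreaRect(X);print("deck",np.round(r[0]),np.round(r[1]),r[2],np.round(cv2.boxPoints(r)).tolist())
    a=cv2.approxPolyDP(c,12,True)[:,0];print(a.tolist(),np.round(ray(m,a,12)[:,:2]).tolist())
# hand-read corners from the crop
m=bot.camera_model("top")
P=np.array([[68,46],[585,72],[578,411],[38,384]])/3.6+[185,155]
D=ray(m,P,12)[:,:2];print("hand",np.round(D).tolist(),np.linalg.norm(np.diff(D,axis=0),axis=1))
Q=np.array([[296,138],[285,308],[232,157],[220,282],[97,140],[90,283]])/3.6+[185,155]
print("rails",np.round(ray(m,Q,20)[:,:2]).tolist())
C=np.array([[346,169],[357,277]])/3.6+[185,155];B=np.array([[512,152],[522,262]])/3.6+[185,155]
print("nose",np.round(ray(m,C,22)[:,:2]).tolist(),"tail",np.round(ray(m,B,32)[:,:2]).tolist())
E
```

```text
deck [525. -78.] [267. 401.] 3.7380692958831787 [[379.0, 114.0], [405.0, -287.0], [671.0, -269.0], [645.0, 131.0]]
[[203, 169], [196, 261], [345, 267], [346, 175]] [[633.0, 130.0], [380.0, 109.0], [411.0, -285.0], [663.0, -265.0]]
deck [528. -74.] [267. 404.] 3.8009464740753174 [[381.0, 119.0], [408.0, -284.0], [675.0, -267.0], [648.0, 137.0]]
[[259, 182], [211, 288], [315, 311], [346, 198]] [[664.0, -262.0], [638.0, 133.0], [383.0, 115.0], [408.0, -279.0]]
hand [[637.0, 128.0], [663.0, -269.0], [405.0, -287.0], [378.0, 110.0]] [398.1294712  258.39195429 397.81981026]
rails [[584.0, -56.0], [455.0, -64.0], [563.0, -10.0], [468.0, -14.0], [564.0, 93.0], [456.0, 82.0]]
nose [[564.0, -96.0], [483.0, -114.0]] tail [[589.0, -218.0], [507.0, -233.0]]
```

Emit:
carry_out --plan '[{"tx": 25, "ty": -34, "rz": 0.015}, {"tx": 25, "ty": -34, "rz": 0.015}, {"tx": 25, "ty": -34, "rz": 0.015}, {"tx": 25, "ty": -34, "rz": 0.015}, {"tx": 25, "ty": -34, "rz": 0.015}, {"tx": 25, "ty": -34, "rz": 0.015}, {"tx": 25, "ty": -34, "rz": 0.015}, {"tx": 25, "ty": -34, "rz": 0.015}, {"tx": 25, "ty": -34, "rz": 0.015}, {"tx": 25, "ty": -34, "rz": 0.015}]'

```text
invalid input at $.plan[0]: expected keys tx, ty, tz, rx, ry, rz
```

Emit:
carry_out --plan '[{"tx": 25, "ty": -34, "rz": 0.015}, {"tx": 25, "ty": -34, "rz": 0.015}, {"tx": 25, "ty": -34, "rz": 0.015}, {"tx": 25, "ty": -34, "rz": 0.015}, {"tx": 25, "ty": -34, "rz": 0.015}, {"tx": 25, "ty": -34, "rz": 0.015}, {"tx": 25, "ty": -34, "rz": 0.015}, {"tx": 25, "ty": -34, "rz": 0.015}, {"tx": 25, "ty": -34, "rz": 0.014}, {"tx": 19, "ty": 0, "rz": 0.01}, {}, {}]'

```text
invalid input at $.plan[0]: expected keys tx, ty, tz, rx, ry, rz
```

```bash
python3 - <<'E'
from plant import bot
import cv2,numpy as np
o=bot.get_obs();print(o["time"],o["tool_pos"],o["tcp_rot"],o["joint_positions"])
m=bot.camera_model("wrist");print({k:np.round(m[k],3).tolist() for k in m})
np.savez("w1.npz",**{k:m[k] for k in("camera_matrix","R","t")})
cv2.imwrite("pics/w1.png",bot.capture("wrist")[:,:,::-1])
E
```

```text
0.1 [118.44504591 511.09708915 226.11043883] [-3.14020821e+00 -1.64318001e-04  2.91376437e+00] [ 1.19695078e+00  3.42676717e-01  1.52489783e+00 -4.06254286e-05
  1.27541173e+00 -1.46005530e-01]
{'camera_matrix': [[320.022, 0.0, 278.31], [0.0, 320.022, 212.528], [0.0, 0.0, 1.0]], 'R': [[0.227, 0.974, -0.001], [0.931, -0.217, 0.295], [0.287, -0.068, -0.955]], 't': [-523.903, -36.285, 392.207]}
```

View pics/w1.png

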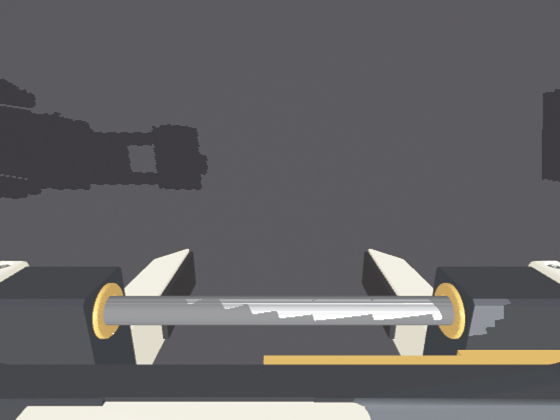

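The wrist view shows only bench and the open fingers at rows 250–360. The camera sits about 80 mm out on the tool's +x side. The moves were refused because every key has to be given, so I'll send them again.

Emit:
carry_out --plan '[{"tx": 25, "ty": -34, "tz": 0, "rx": 0, "ry": 0, "rz": 0.015}, {"tx": 25, "ty": -34, "tz": 0, "rx": 0, "ry": 0, "rz": 0.015}, {"tx": 25, "ty": -34, "tz": 0, "rx": 0, "ry": 0, "rz": 0.015}, {"tx": 25, "ty": -34, "tz": 0, "rx": 0, "ry": 0, "rz": 0.015}, {"tx": 25, "ty": -34, "tz": 0, "rx": 0, "ry": 0, "rz": 0.015}, {"tx": 25, "ty": -34, "tz": 0, "rx": 0, "ry": 0, "rz": 0.015}, {"tx": 25, "ty": -34, "tz": 0, "rx": 0, "ry": 0, "rz": 0.015}, {"tx": 25, "ty": -34, "tz": 0, "rx": 0, "ry": 0, "rz": 0.015}, {"tx": 25, "ty": -34, "tz": 0, "rx": 0, "ry": 0, "rz": 0.015}, {"tx": 25, "ty": -34, "tz": 0, "rx": 0, "ry": 0, "rz": 0.015}]'

```text
time: 1.15
tool_pos: [369.1, 169.9, 226.7]
tcp_rot: [3.141, 0.0, 3.064]
contact_force: [0.6, 1.1, -0.4]
grip_width: 91.9
finger_force: 0.0
```

Emit:
carry_out --plan '[{"tx": 25, "ty": -34, "tz": 0, "rx": 0, "ry": 0, "rz": 0.015}, {"tx": 25, "ty": -34, "tz": 0, "rx": 0, "ry": 0, "rz": 0.015}, {"tx": 25, "ty": -34, "tz": 0, "rx": 0, "ry": 0, "rz": 0.015}, {"tx": 25, "ty": -34, "tz": 0, "rx": 0, "ry": 0, "rz": 0.015}, {"tx": 25, "ty": -34, "tz": 0, "rx": 0, "ry": 0, "rz": 0.015}, {"tx": 25, "ty": -34, "tz": 0, "rx": 0, "ry": 0, "rz": 0.015}, {"tx": 25, "ty": -34, "tz": 0, "rx": 0, "ry": 0, "rz": 0.015}, {"tx": 25, "ty": -34, "tz": 0, "rx": 0, "ry": 0, "rz": 0.015}, {"tx": 25, "ty": -34, "tz": 0, "rx": 0, "ry": 0, "rz": 0.014}, {"tx": 19, "ty": -25, "tz": 0, "rx": 0, "ry": 0, "rz": 0.01}, {"tx": 0, "ty": 0, "tz": 0, "rx": 0, "ry": 0, "rz": 0}, {"tx": 0, "ty": 0, "tz": 0, "rx": 0, "ry": 0, "rz": 0}]'

```text
time: 2.35
tool_pos: [612.1, -159.6, 225.7]
tcp_rot: [3.14, -0.002, -3.076]
contact_force: [0.5, -0.2, -0.2]
grip_width: 91.7
finger_force: 0.0
```

```bash
python3 - <<'E'
from plant import bot
import cv2,numpy as np
o=bot.get_obs();print(o["time"],o["tool_pos"],o["tcp_rot"],o["joint_positions"])
m=bot.camera_model("wrist")
np.savez("w1.npz",**{k:m[k] for k in("camera_matrix","R","t")})
cv2.imwrite("pics/w2.png",bot.capture("wrist")[:,:,::-1])
E
```

```text
2.35 [ 612.14089357 -159.6162614   225.6890681 ] [ 3.14030242e+00 -1.74731134e-03 -3.07646969e+00] [-3.76349230e-01  5.46063701e-01  1.19928284e+00  4.26276379e-04
  1.39837719e+00 -2.01234097e+00]
```

View pics/w2.png

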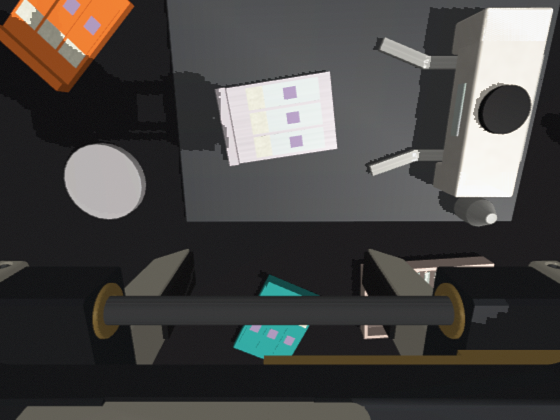

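The wrist view shows the whole approach. The carrier's tail bar is at columns 217–237, with nose corners at (330,72) and (336,150). The flare ends are at (380,45) and (370,170), the rail bends at (430,62) and (418,154), and the deck corner at (187,221).

```bash
python3 - <<'E'
from h import *
m=np.load("w1.npz");im=cv2.imread("pics/w2.png");g=im.max(2)
def line(c0,horiz):pass
c=blob(g>140,(320,110));r=cv2.minAreaRect(ray(m,c,22)[:,:2].astype(np.float32));print("car",np.round(r[0],1),np.round(r[1],1),r[2])
q=cv2.approxPolyDP(c,6,True)[:,0];print(q.tolist())
for nm,s in(("flA",(405,53)),("flB",(395,161))):
    c=blob(g>110,s) ;a=cv2.approxPolyDP(c,3,True)[:,0];print(nm,a.tolist()[:12],np.round(ray(m,a,20)[:12,:2],1).tolist())
# deck lower edge (y_s=-130) by row transitions, left edge (x_s=-260)
E_=[(u,165+int(np.argmin(np.diff(cv2.GaussianBlur(g,(3,3),0)[165:235,u].astype(int))))) for u in list(range(200,350,5))]
X=ray(m,np.array(E_)+[0,.5],12)[:,:2];v=cv2.fitLine(X.astype(np.float32),cv2.DIST_HUBER,0,.01,.01).ravel();print("edge -y",v)
E2=[(140+int(np.argmax(np.diff(cv2.GaussianBlur(g,(3,3),0)[v_,140:205].astype(int)))),v_) for v_ in list(range(140,215,4))+list(range(5,60,4))]
X=ray(m,np.array(E2)+[.5,0],12)[:,:2];v=cv2.fitLine(X.astype(np.float32),cv2.DIST_HUBER,0,.01,.01).ravel();print("edge load",v)
o=np.array([518,-17.6]);
P=lambda uv,z:np.round(ray(m,uv,z)[:,:2],1).tolist()
print("nose",P([[330,72],[336,150]],22),"tail",P([[217,90],[229,165]],32),"bend in",P([[430,68],[418,150]],20),"flare in",P([[378,48],[367,166]],20))
E
```

```text
car [ 538.3 -165.3] [ 82.5 122.5] 11.92423152923584
[[329, 71], [219, 88], [229, 164], [336, 148]]
flA [[384, 38], [381, 50], [429, 67], [431, 56]] [[451.0, -61.9], [462.2, -63.2], [475.0, -10.6], [464.5, -10.6]]
flB [[420, 152], [413, 150], [373, 164], [372, 175], [417, 160]] [[562.6, -2.9], [560.9, -11.2], [579.3, -53.8], [592.0, -53.0], [571.7, -4.6]]
edge -y [ 6.3365489e-02 -9.9799037e-01  6.5698322e+02 -1.4367638e+02]
edge load [ 9.9787962e-01  6.5086566e-02  5.4472278e+02 -2.7735803e+02]
nose [[486.6, -113.7], [566.2, -98.0]] tail [[512.3, -229.4], [589.0, -215.6]] bend in [[475.8, -9.3], [560.5, -5.6]] flare in [[460.6, -66.6], [582.0, -60.3]]
```

Emit:
carry_out --gripper 0.24 --plan '[{"tx": 0, "ty": 0, "tz": -40, "rx": 0, "ry": 0, "rz": 0}, {"tx": 0, "ty": 0, "tz": -40, "rx": 0, "ry": 0, "rz": 0}, {"tx": 0, "ty": 0, "tz": -40, "rx": 0, "ry": 0, "rz": 0}, {"tx": 0, "ty": 0, "tz": -40, "rx": 0, "ry": 0, "rz": 0}, {"tx": 0, "ty": 0, "tz": -25, "rx": 0, "ry": 0, "rz": 0}, {"tx": 0, "ty": 0, "tz": -15, "rx": 0, "ry": 0, "rz": 0}, {"tx": 0, "ty": 0, "tz": -9, "rx": 0, "ry": 0, "rz": 0}, {"tx": 0, "ty": 0, "tz": 0, "rx": 0, "ry": 0, "rz": 0}, {"tx": 0, "ty": 0, "tz": 0, "rx": 0, "ry": 0, "rz": 0}]'

```text
time: 3.3
tool_pos: [613.4, -159.6, 19.2]
tcp_rot: [-3.141, 0.002, -3.075]
contact_force: [0.8, 0.5, 0.3]
grip_width: 69.5
finger_force: 0.0
```

Emit:
carry_out --plan '[{"tx": -5, "ty": -0.3, "tz": 0, "rx": 0, "ry": 0, "rz": 0}, {"tx": -5, "ty": -0.3, "tz": 0, "rx": 0, "ry": 0, "rz": 0}, {"tx": -3, "ty": -0.2, "tz": 0, "rx": 0, "ry": 0, "rz": 0}, {"tx": -2.5, "ty": -0.2, "tz": 0, "rx": 0, "ry": 0, "rz": 0}, {"tx": -2.5, "ty": -0.2, "tz": 0, "rx": 0, "ry": 0, "rz": 0}, {"tx": -2.5, "ty": -0.2, "tz": 0, "rx": 0, "ry": 0, "rz": 0}, {"tx": -2.5, "ty": -0.2, "tz": 0, "rx": 0, "ry": 0, "rz": 0}, {"tx": -2.5, "ty": -0.2, "tz": 0, "rx": 0, "ry": 0, "rz": 0}, {"tx": -2.5, "ty": -0.2, "tz": 0, "rx": 0, "ry": 0, "rz": 0}, {"tx": -2.5, "ty": -0.2, "tz": 0, "rx": 0, "ry": 0, "rz": 0}, {"tx": -1.5, "ty": -0.1, "tz": 0, "rx": 0, "ry": 0, "rz": 0}, {"tx": -1, "ty": 0, "tz": 0, "rx": 0, "ry": 0, "rz": 0}]'

```text
time: 4.5
tool_pos: [579.4, -161.9, 17.8]
tcp_rot: [3.142, 0.0, -3.075]
contact_force: [1.6, -0.9, 0.3]
grip_width: 69.8
finger_force: 0.7
```

```bash
python3 - <<'E'
from plant import bot
from h import *
o=bot.get_obs();print(o["time"],o["tool_pos"],o["tcp_rot"],o["contact_force"],o["grip_width"])
for n,s in(("top",(310,207)),("side",(291,203))):
    im=bot.capture(n)[:,:,::-1].copy();cv2.imwrite(f"pics/{n}1.png",im)
cv2.imwrite("pics/w3.png",bot.capture("wrist")[:,:,::-1])
m=bot.camera_model("wrist");np.savez("w3.npz",**{k:m[k] for k in("camera_matrix","R","t")})
E
```

```text
4.5 [ 579.41844602 -161.90092121   17.77887438] [ 3.14154953e+00  5.14843846e-05 -3.07544725e+00] [ 1.60789899 -0.85128693  0.30182576] 69.82951172670303
```

View pics/w3.png

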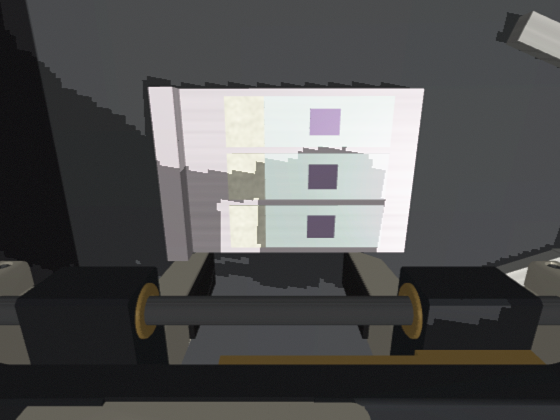

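The carrier now lies square to the fingers. Its far edge is at row 89, its near edge at row 251, and its nose edge runs from (422,90) to (405,252). I'll convert these to the scanner frame.

```bash
python3 - <<'E'
from h import *
m=np.load("w3.npz");O=np.array([518.6,-18.5]);xs=np.array([-.0642,.9979]);ys=np.array([-.9979,-.0642])
for uv,z in(([[190,89],[421,90]],22),([[190,252],[405,252]],22),([[152,89],[169,261]],32)):
    d=ray(m,uv,z)[:,:2]-O;print(np.round(np.c_[d@xs,d@ys],1).tolist())
E
```

```text
[[-187.0, 39.6], [-82.8, 39.3]]
[[-193.5, -40.3], [-80.7, -40.3]]
[[-200.5, 38.9], [-201.3, -40.7]]
```

Emit:
carry_out --plan '[{"tx": 10, "ty": 0.6, "tz": 0, "rx": 0, "ry": 0, "rz": 0}, {"tx": 10, "ty": 0.6, "tz": 0, "rx": 0, "ry": 0, "rz": 0}, {"tx": 0, "ty": 0, "tz": 34, "rx": 0, "ry": 0, "rz": 0}, {"tx": 0, "ty": 0, "tz": 34, "rx": 0, "ry": 0, "rz": 0}, {"tx": 0, "ty": 0, "tz": 34, "rx": 0, "ry": 0, "rz": 0}]'

```text
time: 5.15
tool_pos: [599.7, -160.2, 120.4]
tcp_rot: [3.141, -0.001, -3.075]
contact_force: [0.2, -0.3, 1.2]
grip_width: 69.6
finger_force: 0.0
```

Emit:
carry_out --gripper 0.565 --plan '[{"tx": -6, "ty": -8, "tz": 0, "rx": 0, "ry": 0, "rz": -0.143}, {"tx": -6, "ty": -8, "tz": 0, "rx": 0, "ry": 0, "rz": -0.143}, {"tx": -6, "ty": -8, "tz": 0, "rx": 0, "ry": 0, "rz": -0.143}, {"tx": -6, "ty": -8, "tz": 0, "rx": 0, "ry": 0, "rz": -0.143}, {"tx": -6, "ty": -8, "tz": 0, "rx": 0, "ry": 0, "rz": -0.143}, {"tx": -6, "ty": -8, "tz": 0, "rx": 0, "ry": 0, "rz": -0.143}, {"tx": -6, "ty": -8, "tz": 0, "rx": 0, "ry": 0, "rz": -0.143}, {"tx": -6, "ty": -8, "tz": 0, "rx": 0, "ry": 0, "rz": -0.143}, {"tx": -6, "ty": -8, "tz": 0, "rx": 0, "ry": 0, "rz": -0.143}, {"tx": -6, "ty": -8, "tz": 0, "rx": 0, "ry": 0, "rz": -0.143}, {"tx": -6, "ty": -9, "tz": 0, "rx": 0, "ry": 0, "rz": -0.143}, {"tx": 0, "ty": 0, "tz": 0, "rx": 0, "ry": 0, "rz": 0}]'

```text
time: 6.35
tool_pos: [533.4, -250.4, 119.6]
tcp_rot: [-3.141, -0.0, 1.632]
contact_force: [-0.6, 0.3, -0.5]
grip_width: 39.9
finger_force: 0.0
```

Emit:
carry_out --plan '[{"tx": 0, "ty": 0, "tz": 0, "rx": 0, "ry": 0, "rz": 0}]'

```text
time: 6.45
tool_pos: [533.9, -249.4, 119.6]
tcp_rot: [-3.142, -0.0, 1.638]
contact_force: [0.3, 0.5, -0.3]
grip_width: 40.1
finger_force: 0.0
```

Emit:
carry_out --plan '[{"tx": 0, "ty": 0, "tz": -40, "rx": 0, "ry": 0, "rz": 0}, {"tx": 0, "ty": 0, "tz": -40, "rx": 0, "ry": 0, "rz": 0}, {"tx": 0, "ty": 0, "tz": -14, "rx": 0, "ry": 0, "rz": 0}, {"tx": 0, "ty": 0, "tz": -8, "rx": 0, "ry": 0, "rz": 0}, {"tx": 0, "ty": 0, "tz": 0, "rx": 0, "ry": 0, "rz": 0}, {"tx": 0, "ty": 0, "tz": 0, "rx": 0, "ry": 0, "rz": 0}]'

```text
time: 7.05
tool_pos: [534.6, -250.1, 19.2]
tcp_rot: [3.139, 0.001, 1.636]
contact_force: [0.8, 0.2, 0.0]
grip_width: 39.9
finger_force: 0.0
```

Emit:
carry_out --plan '[{"tx": -0.5, "ty": 8, "tz": 0, "rx": 0, "ry": 0, "rz": 0}, {"tx": -0.2, "ty": 4, "tz": 0, "rx": 0, "ry": 0, "rz": 0}, {"tx": -0.2, "ty": 3, "tz": 0, "rx": 0, "ry": 0, "rz": 0}, {"tx": -0.2, "ty": 3, "tz": 0, "rx": 0, "ry": 0, "rz": 0}, {"tx": -0.2, "ty": 3, "tz": 0, "rx": 0, "ry": 0, "rz": 0}, {"tx": -0.3, "ty": 5, "tz": 0, "rx": 0, "ry": 0, "rz": 0}, {"tx": -0.5, "ty": 8, "tz": 0, "rx": 0, "ry": 0, "rz": 0}, {"tx": -0.5, "ty": 8, "tz": 0, "rx": 0, "ry": 0, "rz": 0}, {"tx": -0.5, "ty": 8, "tz": 0, "rx": 0, "ry": 0, "rz": 0}, {"tx": -0.5, "ty": 8, "tz": 0, "rx": 0, "ry": 0, "rz": 0}, {"tx": -0.5, "ty": 8, "tz": 0, "rx": 0, "ry": 0, "rz": 0}, {"tx": -0.4, "ty": 5, "tz": 0, "rx": 0, "ry": 0, "rz": 0}]'

```text
time: 8.25
tool_pos: [528.9, -177.6, 17.7]
tcp_rot: [-3.141, -0.0, 1.635]
contact_force: [0.6, -2.2, 0.6]
grip_width: 39.8
finger_force: 1.2
```

```bash
python3 - <<'E'
from plant import bot
from h import *
o=bot.get_obs();print(o["time"],o["tool_pos"],o["tcp_rot"],o["contact_force"],o["grip_width"])
cv2.imwrite("pics/w4.png",bot.capture("wrist")[:,:,::-1])
m=bot.camera_model("wrist");np.savez("w4.npz",**{k:m[k] for k in("camera_matrix","R","t")})
E
```

```text
8.25 [ 528.91258981 -177.64934238   17.69778742] [-3.14143457e+00 -2.26779569e-04  1.63530680e+00] [ 0.57684388 -2.24281384  0.5901869 ] 39.795399560694854
```

View pics/w4.png

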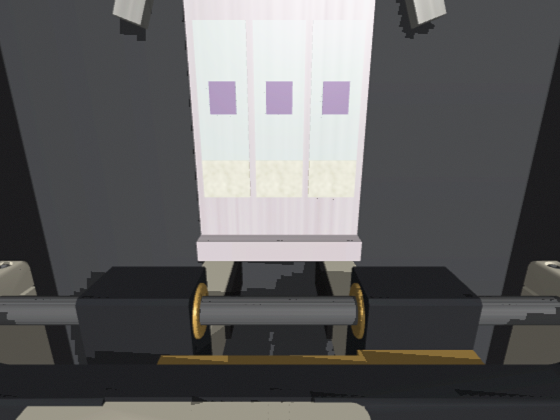

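The view shows the carrier heading straight at the mouth, with the bar at rows 236–260 and columns 198–361. Its centre is near column 280, against a rail midline of about 278, so it is about 1 mm to −y. I'll continue with a slight nudge.

Emit:
carry_out --plan '[{"tx": -0.5, "ty": 6, "tz": 0, "rx": 0, "ry": 0, "rz": 0}, {"tx": -0.5, "ty": 6, "tz": 0, "rx": 0, "ry": 0, "rz": 0}, {"tx": -0.5, "ty": 6, "tz": 0, "rx": 0, "ry": 0, "rz": 0}, {"tx": -0.5, "ty": 6, "tz": 0, "rx": 0, "ry": 0, "rz": 0}, {"tx": -0.5, "ty": 6, "tz": 0, "rx": 0, "ry": 0, "rz": 0}, {"tx": -0.5, "ty": 6, "tz": 0, "rx": 0, "ry": 0, "rz": 0}, {"tx": -0.4, "ty": 6, "tz": 0, "rx": 0, "ry": 0, "rz": 0}, {"tx": -0.4, "ty": 6, "tz": 0, "rx": 0, "ry": 0, "rz": 0}, {"tx": -0.4, "ty": 6, "tz": 0, "rx": 0, "ry": 0, "rz": 0}, {"tx": -0.4, "ty": 6, "tz": 0, "rx": 0, "ry": 0, "rz": 0}, {"tx": -0.4, "ty": 6, "tz": 0, "rx": 0, "ry": 0, "rz": 0}, {"tx": -0.4, "ty": 6, "tz": 0, "rx": 0, "ry": 0, "rz": 0}]'

```text
time: 9.5
tool_pos: [523.6, -106.1, 17.7]
tcp_rot: [3.142, -0.0, 1.635]
contact_force: [0.4, -1.0, -0.2]
grip_width: 39.9
finger_force: 0.6
```

Emit:
carry_out --plan '[{"tx": -0.3, "ty": 5, "tz": 0, "rx": 0, "ry": 0, "rz": 0}, {"tx": -0.3, "ty": 5, "tz": 0, "rx": 0, "ry": 0, "rz": 0}, {"tx": -0.3, "ty": 5, "tz": 0, "rx": 0, "ry": 0, "rz": 0}, {"tx": -0.3, "ty": 5, "tz": 0, "rx": 0, "ry": 0, "rz": 0}, {"tx": -0.3, "ty": 5, "tz": 0, "rx": 0, "ry": 0, "rz": 0}, {"tx": -0.3, "ty": 5, "tz": 0, "rx": 0, "ry": 0, "rz": 0}, {"tx": -0.3, "ty": 5, "tz": 0, "rx": 0, "ry": 0, "rz": 0}, {"tx": -0.3, "ty": 5, "tz": 0, "rx": 0, "ry": 0, "rz": 0}, {"tx": -0.3, "ty": 5, "tz": 0, "rx": 0, "ry": 0, "rz": 0}, {"tx": -0.3, "ty": 5, "tz": 0, "rx": 0, "ry": 0, "rz": 0}]'

```text
time: 10.5
tool_pos: [520.6, -56.2, 17.7]
tcp_rot: [3.142, -0.0, 1.635]
contact_force: [-0.2, -1.2, -1.6]
grip_width: 39.8
finger_force: 0.6
```

Emit:
carry_out --plan '[{"tx": -0.2, "ty": 3, "tz": 0, "rx": 0, "ry": 0, "rz": 0}, {"tx": -0.2, "ty": 3, "tz": 0, "rx": 0, "ry": 0, "rz": 0}, {"tx": -0.1, "ty": 2, "tz": 0, "rx": 0, "ry": 0, "rz": 0}, {"tx": -0.1, "ty": 2, "tz": 0, "rx": 0, "ry": 0, "rz": 0}, {"tx": -0.1, "ty": 1, "tz": 0, "rx": 0, "ry": 0, "rz": 0}, {"tx": 0, "ty": 1, "tz": 0, "rx": 0, "ry": 0, "rz": 0}, {"tx": 0, "ty": 1, "tz": 0, "rx": 0, "ry": 0, "rz": 0}, {"tx": 0, "ty": 1, "tz": 0, "rx": 0, "ry": 0, "rz": 0}]'

```text
time: 11.3
tool_pos: [520.0, -42.6, 17.8]
tcp_rot: [3.141, 0.0, 1.635]
contact_force: [0.4, -1.9, -0.4]
grip_width: 40.0
finger_force: 0.7
```

Emit:
carry_out --plan '[{"tx": 0, "ty": 1, "tz": 0, "rx": 0, "ry": 0, "rz": 0}, {"tx": 0, "ty": 1, "tz": 0, "rx": 0, "ry": 0, "rz": 0}]'

```text
time: 11.5
tool_pos: [519.9, -40.6, 17.7]
tcp_rot: [3.142, 0.0, 1.635]
contact_force: [-0.3, -0.0, -1.1]
grip_width: 40.0
finger_force: 0.7
```

Emit:
carry_out --plan '[{"tx": 0, "ty": 0.7, "tz": 0, "rx": 0, "ry": 0, "rz": 0}, {"tx": 0, "ty": 0.7, "tz": 0, "rx": 0, "ry": 0, "rz": 0}]'

```text
time: 11.7
tool_pos: [520.2, -39.9, 17.8]
tcp_rot: [3.141, 0.001, 1.636]
contact_force: [-0.5, -8.5, -1.3]
grip_width: 39.9
finger_force: 4.0
```

Emit:
carry_out --plan '[{"tx": 0, "ty": 0.5, "tz": 0, "rx": 0, "ry": 0, "rz": 0}, {"tx": 0, "ty": 0.5, "tz": 0, "rx": 0, "ry": 0, "rz": 0}]'

```text
time: 11.9
tool_pos: [520.2, -39.9, 17.9]
tcp_rot: [3.141, 0.003, 1.636]
contact_force: [-1.2, -11.8, -1.1]
grip_width: 39.7
finger_force: 6.1
```

The force climbed to 12 N with no further motion, at the expected stop position. I'll back off.

Emit:
carry_out --plan '[{"tx": 0.1, "ty": -3, "tz": 0, "rx": 0, "ry": 0, "rz": 0}, {"tx": 0.6, "ty": -10, "tz": 0, "rx": 0, "ry": 0, "rz": 0}, {"tx": 1.5, "ty": -25, "tz": 0, "rx": 0, "ry": 0, "rz": 0}, {"tx": 0, "ty": 0, "tz": 40, "rx": 0, "ry": 0, "rz": 0}, {"tx": 0, "ty": 0, "tz": 40, "rx": 0, "ry": 0, "rz": 0}, {"tx": 0, "ty": -40, "tz": 30, "rx": 0, "ry": 0, "rz": 0}, {"tx": 0, "ty": -40, "tz": 30, "rx": 0, "ry": 0, "rz": 0}, {"tx": 0, "ty": 0, "tz": 0, "rx": 0, "ry": 0, "rz": 0}, {"tx": 0, "ty": 0, "tz": 0, "rx": 0, "ry": 0, "rz": 0}]'

```text
time: 12.8
tool_pos: [522.1, -157.0, 158.0]
tcp_rot: [3.14, -0.0, 1.633]
contact_force: [-0.1, 0.4, -0.4]
grip_width: 39.9
finger_force: 0.0
```

```bash
python3 - <<'E'
from plant import bot
from h import *
o=bot.get_obs();print(o["time"],o["tool_pos"],o["contact_force"])
m=bot.camera_model("wrist");np.savez("w5.npz",**{k:m[k] for k in("camera_matrix","R","t")})
w=bot.capture("wrist")[:,:,::-1];s=bot.capture("side")[170:330,190:370,::-1];cv2.imwrite("pics/w5.png",w)
cv2.imwrite("pics/fin.png",np.hstack([cv2.resize(w,(440,330)),cv2.resize(s,(360,330),interpolation=2)]))
E
```

```text
12.8 [ 522.06443036 -157.04965927  158.03397163] [-0.13526394  0.41156807 -0.44211092]
```

View pics/fin.png

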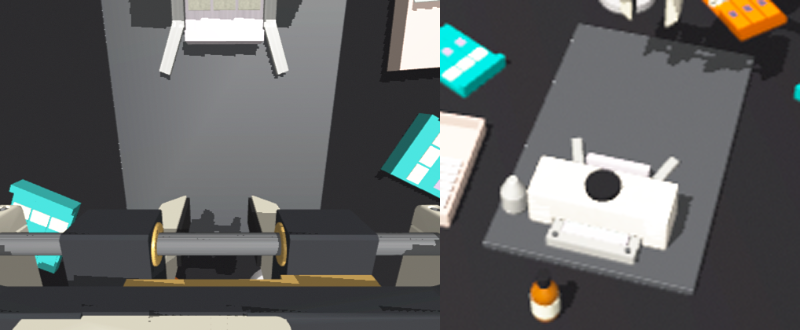

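The left half shows the carrier between the parallel rails, with its bar foot at about row 42 of the crop. The right half shows the objective and bottle in place. One numeric check of the tail before handing in.

```bash
python3 - <<'E'
from h import *
m=np.load("w5.npz");im=cv2.imread("pics/w5.png");g=im.max(2).astype(int)
O=np.array([518.6,-18.5]);xs=np.array([-.0642,.9979]);ys=np.array([-.9979,-.0642])
for u in(250,285,320):
    print(u,g[14:64:2,u].tolist())
    v=40+int(np.argmin(np.diff(g[40:70,u])))+.5
    d=ray(m,[[u,v]],12)[:,:2]-O;print(v,"tail x,y",np.round(d@xs,1),np.round(d@ys,1))
E
```

```text
250 [195, 197, 195, 195, 194, 192, 255, 255, 255, 255, 255, 255, 255, 255, 255, 255, 255, 255, 255, 168, 118, 80, 65, 65, 65]
51.5 tail x,y [-7.3] [29.7]
285 [198, 198, 197, 196, 196, 221, 255, 255, 255, 255, 255, 255, 255, 255, 255, 255, 255, 255, 255, 172, 117, 81, 64, 65, 67]
51.5 tail x,y [-7.4] [-0.5]
320 [200, 201, 200, 199, 197, 255, 255, 255, 255, 255, 255, 255, 255, 255, 255, 255, 255, 255, 255, 152, 121, 72, 65, 65, 65]
51.5 tail x,y [-7.5] [-30.7]
```

```bash
python3 -c "
from plant import bot
print(bot.close_job())"
```

```text
the job is handed in; nothing more can be done
None
```

The carrier was pushed flat between the rails and under the bridge until it stopped against the end stop (12 N, no further motion); it sits square, the hand is clear, nothing else was touched on purpose, and the job was handed in about 13 s into the 72 s limit.

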